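# Seat the drill chuck in the spindle nose

### The job

The next panel needs holes bored: take the keyless drill chuck out of the plywood rack and lower it, taper down, into the upright spindle nose on the bench stand, the two slots of its flange over the two drive dogs, until the flange sits fully home on the spindle face. Do not drop it in: keep hold of it until it is almost home, then let go. Leave the other two tool holders in the rack as they are.

Things in the scene. Friction and masses are not known exactly. Their poses are not given: they have to be found in the camera images.
- chuck_grip (a point): Mid-sleeve grip point on the drill chuck's upright axis. Dark sleeve 40 mm wide, 24 mm up and down from here; jaws cone above to +41; 0.55 kg. Flange 56 mm wide 26 to 40 mm below, with two 18 mm wide drive slots, open at the rim, on this frame's +x and -x sides (half turn equal); under it a taper 34 to 14 mm wide, 45 long. It stands in one of 3 holes in a rack 75 mm high, 105 mm apart.
- spindle_face (a point): Centre of the face of the fixed upright spindle nose, steel, 66 mm wide, 95 mm above the bench; z up. Tapered bore 38 mm wide at the face (2 mm play round the shank at home), 55 deep. Two drive dogs 8 mm wide stand 8 mm up, 21 to 30 mm from the axis on this frame's +x and -x sides; slots pass over them within 10 degrees. At home the chuck's flange underside lies on this face.
- collet_grip (a point): Leave alone: another holder in the rack, same flange and taper, with a 38 mm collet nut and a thin straight 12 mm cutter standing up from it, ending 92 mm above the rack's top. The point is on its axis at mid-nut, 44 mm above the rack's top.
- head_grip (a point): Leave alone: another holder in the rack, same flange and taper, with a broad low round aluminium cutter head 58 mm wide, 22 mm high, and a small nut on top, ending 56 mm above the rack's top. The point is on its axis at mid-head, 37 mm above the rack's top.
Not all that is in view belongs to the job. What is shaped like the part that bears chuck_grip but red is not meant. Leave any green look-alike of the part that bears spindle_face alone.

How it is judged (in metres and radians):
On the way, in this order (a step that is already met when the one before it is completed fails the run):
1. the drill chuck is lifted clear of the rack, held in the gripper (height (world z) of chuck_grip above 0.16 m and contact force between the fingers and drill_chuck above 1 N), for 0.1 s.
2. still held, its shank is lowered into the spindle bore to within 20 mm of home (z of chuck_grip in the frame of spindle_face below 0.06 m and horizontal distance between chuck_grip and spindle_face below 0.012 m and contact force between the fingers and drill_chuck above 1 N), for 0.05 s.
At the end, for the whole second after the job is handed in: The drill chuck stands at rest and upright (within 5 degrees) in the spindle nose, its slots over the dogs (within 20 degrees), its axis within 10 mm of the spindle's and its flange underside within 4 mm of the spindle face (z of chuck_grip in the frame of spindle_face between 0.036 and 0.044 m and horizontal distance between chuck_grip and spindle_face below 0.01 m and angle between chuck_grip's own z axis and vertical below 0.09 rad and angle between the x axis of chuck_grip and the x axis of spindle_face, either way round below 0.35 rad and linear speed of drill_chuck below 0.02 m/s); the robot touches nothing.
It fails at once if another tool holder is shifted by more than 20 mm (distance of any of collet_grip, head_grip from where it was at the start of the episode above 0.02 m).
It also fails if it takes over 35 s, if anything falls off the work surface, if the arm or the gripper's body presses on something with over 40 N, if the wrist force passes 120 N, or if a joint passes its speed limit or range.

### The arm

A 6-joint arm with a two-finger parallel gripper is mounted at the origin on the work surface. World frame = base frame: x ahead of the robot, y to its left, z up, the work surface at z = 0. Lengths are in mm, angles in rad, forces in N, time in s.
With the tool pointing down it reaches from about 400 to 825 mm from the base axis. Payload 7 kg.
Tool frame: the origin (TCP) lies at the very end of the fingers, on their centre line; the grasp point (between the pads) lies 19 mm behind it; z points along the fingers, y is the direction in which the jaws open and shut (so a half turn about z gives the same grasp; the last joint's range is limited). The gripper opens to 88 mm and grips with 3 to 60 N. Pads are 19 mm wide; open, the fingers measure 130 mm over their backs; the gripper's body (78 mm by 193 mm) begins 47 mm behind the grasp point.
Start: joints at [1.612, 0.359, 0.012, 0, -1.224, -0.288], TCP at [164.914, 654.522, 226.561] pointing down, gripper open.
Joint ranges: [-3.07, 3.07], [-1.43, 2.12], [-1.02, 1.25], [-3.03, 1.67], [-3.05, -0], [-3.03, 3.03]. Speed limits (rad/s): [2.39, 2.39, 3.01, 3.14, 3.14, 3.14].

### API

Orientations are given as a unit quaternion [x, y, z, w].
In Python, from plant import bot gives the robot as it stands. Calls block until the motion is done:
- bot.move_ptp(position, orientation): joint-space move of the TCP to a pose.
- bot.line_to(position, velocity=150, ori=None): straight line of the TCP; ori=None keeps the orientation; velocity is the mean speed in mm/s.
- bot.move_joints(angles): joint-space move.
- bot.move_gripper(opening, force=None): finger opening in mm; force is the grip in N (None keeps the last); returns when the fingers have stopped.
- bot.pause(seconds).
- bot.solve_ik(position, orientation): joint angles nearest the present ones, or None.
- bot.read_state(): the state.
- bot.camera(name): name is "scene" or "side" or "wrist"; returns the picture (400x640x3 uint8, red, green, blue); there is no depth.
- bot.get_calibration(name): a dict with "fx", "fy", "cx", "cy" (pixels), "view" (4x4, takes a point from world to camera coordinates); the wrist camera has in their place "T_tool_cam" (4x4, takes a point from camera to tool coordinates, whose origin is the TCP and whose axes are the flange's). Camera axes: x right, y up, looking along -z (the intrinsics and any distortion apply to the point x, -y, -z); pixel columns grow to the right and rows downward; lengths in mm; the calibration is good to about 2 mm. The wrist camera is an equidistant fisheye: a pixel r from the principal point sees the ray r / f radians off the axis. A picture is of the moment at which its call begins: read the wrist's pose just before it. get_calibration takes no time and is no camera call.
A pose or a line that the arm cannot do raises bot.Unreachable and nothing moves.
- bot.close_job(): hands the job in, once; it reports no verdict.
The state is a dict: "t": time; "joint_pos": joint angles; "qvel": joint speeds; "tau": joint torques, N m; "tcp_pos": TCP position; "eef_rot": TCP orientation; "contact_force": force on the tool from outside, world axes, zero at the start; "moment": the same for the moment, N m; "width": finger opening in mm.
Only numpy, scipy, OpenCV 4.12 (cv2) and the standard library are available. Lean on these libraries where they do the work, as an engineer would, in place of code of your own. Each camera call takes 0.05 s, during which the arm holds its last target. There are 200 camera calls.

## Working session

There is one attempt and no reset: what is moved stays moved. The work goes in short steps, each a Python script; the robot and the scene stay as the last script left them, time stands still between calls to the robot, and variables do not carry over. Pictures are saved under pics/ and viewed, about 8 in all and at most 12, crops included, and the job is handed in when it is done.

```bash
mkdir -p pics; ls; python3 - <<'E'
from plant import bot
import cv2,numpy as np
for n in ("scene","side","wrist"):
    c=bot.get_calibration(n); print(n,{k:np.round(v,3).tolist() for k,v in c.items()})
    cv2.imwrite(f"pics/{n}0.png",bot.camera(n)[:,:,::-1])
s=bot.read_state();print(s['t'],s['tcp_pos'],s['eef_rot'],s['width'])
a=[cv2.imread(f"pics/{n}0.png") for n in ("scene","side")]
cv2.imwrite("pics/both0.png",cv2.resize(np.vstack(a),(480,600)) if 0 else np.vstack(a)[:, :])
E
```

```text
pics
scene {'fx': 366.356, 'fy': 366.356, 'cx': 322.44, 'cy': 199.651, 'view': [[-0.842, 0.54, -0.001, 331.591], [-0.403, -0.627, 0.667, 126.283], [0.36, 0.562, 0.745, -1276.32], [0.0, 0.0, 0.0, 1.0]]}
side {'fx': 374.401, 'fy': 374.401, 'cx': 320.539, 'cy': 197.114, 'view': [[0.792, -0.61, -0.015, -288.812], [0.341, 0.422, 0.84, -249.433], [-0.506, -0.671, 0.542, -828.378], [0.0, 0.0, 0.0, 1.0]]}
wrist {'fx': 309.707, 'fy': 309.707, 'cx': 323.047, 'cy': 199.547, 'T_tool_cam': [[0.001, 0.961, 0.277, 74.971], [1.0, -0.001, -0.0, -0.914], [-0.0, 0.277, -0.961, -158.194], [0.0, 0.0, 0.0, 1.0]]}
0.15 [164.84553283 654.16602622 225.82292661] [ 9.92391079e-01 -1.23123968e-01 -8.25168017e-06  6.60019319e-04] 87.66875832287029
```

View pics/scene0.png

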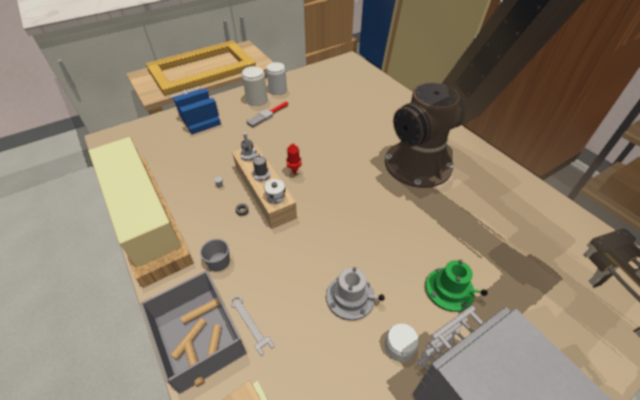

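View pics/side0.png

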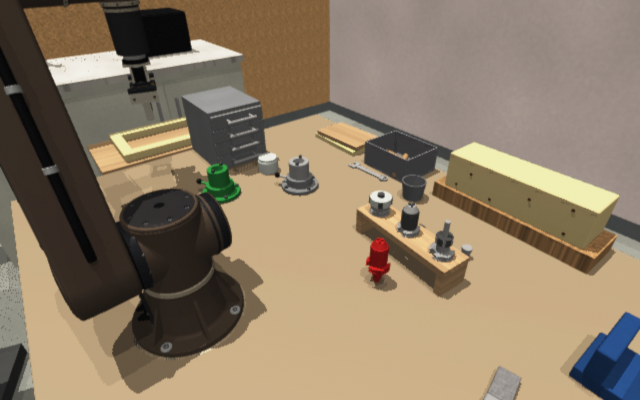

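View pics/wrist0.png

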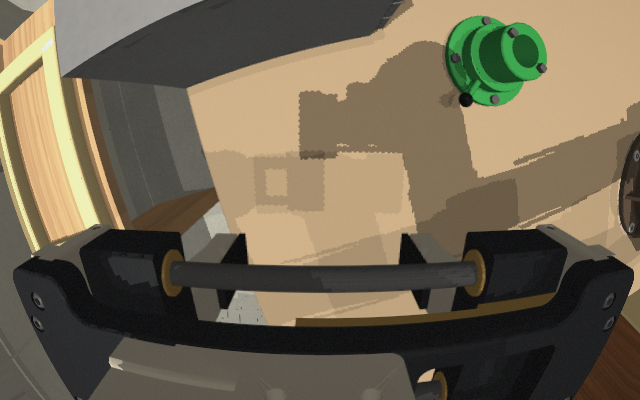

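The scene view shows three candidates for the chuck: the dark one in the middle of the rack (scene 260,165; side 410,218), the red look-alike (scene 293,158), and the collet and head holders at the rack's two ends. The dark one with the conical top, standing in the rack, fits. The grey spindle (scene 351,283; side 298,168) fits, and the green one at (457,283) is the one to leave. Next I'll triangulate and make an enlarged crop.

```bash
cat > h.py <<'E'
from plant import bot
import cv2,numpy as np
from scipy.spatial.transform import Rotation as R
def ray(name,u,v,pose=None):
    c=bot.get_calibration(name)
    x,y=(u-c['cx'])/c['fx'],(v-c['cy'])/c['fy']
    if name=='wrist':
        th=np.hypot(x,y); s=np.sin(th)/max(th,1e-9)
        d=np.array([x*s,-y*s,-np.cos(th)]); Tt=np.eye(4)
        Tt[:3,:3]=R.from_quat(pose[1]).as_matrix(); Tt[:3,3]=pose[0]
        T=Tt@np.array(c['T_tool_cam'])
    else: d=np.array([x,-y,-1.]); T=np.linalg.inv(np.array(c['view']))
    return T[:3,3],T[:3,:3]@(d/np.linalg.norm(d))
def plane(r,z): o,d=r; return o+d*(z-o[2])/d[2]
def tri(a,b):
    A=np.stack([a[1],-b[1]],1); s=np.linalg.lstsq(A,b[0]-a[0],rcond=None)[0]
    p,q=a[0]+s[0]*a[1],b[0]+s[1]*b[1]; return (p+q)/2,np.linalg.norm(p-q)
def project(name,p,pose=None):   # world -> pixel
    c=bot.get_calibration(name)
    if name=='wrist':
        Tt=np.eye(4);Tt[:3,:3]=R.from_quat(pose[1]).as_matrix();Tt[:3,3]=pose[0]
        V=np.linalg.inv(Tt@np.array(c['T_tool_cam']))
    else: V=np.array(c['view'])
    q=V[:3,:3]@p+V[:3,3]; x,y,z=q[0],-q[1],-q[2]
    if name=='wrist':
        r=np.hypot(x,y); k=np.arctan2(r,z)/r; x,y=x*k,y*k
    else: x,y=x/z,y/z
    return c['cx']+c['fx']*x,c['cy']+c['fy']*y
def down(yaw): # tool y axis along world direction yaw
    y=np.array([np.cos(yaw),np.sin(yaw),0]); z=np.array([0,0,-1.]); x=np.cross(y,z)
    return R.from_matrix(np.stack([x,y,z],1)).as_quat()
def snap(f):
    s=bot.read_state(); im=bot.camera('wrist')[:,:,::-1].copy(); cv2.imwrite(f,im)
    return im,(np.array(s['tcp_pos']),np.array(s['eef_rot']))
E
python3 - <<'E'
from h import *
P={'chuck':((260,164),(410,218)),'spindle':((351,279),(298,166)),'collet':((247,150),(445,241)),'head':((275,188),(381,200))}
for k,(a,b) in P.items():
    p,g=tri(ray('scene',*a),ray('side',*b)); print(k,p.round(),round(g,1),np.hypot(*p[:2]).round())
a=cv2.imread('pics/scene0.png')[115:315,220:480]; b=cv2.imread('pics/side0.png')[140:290,270:480]
cv2.imwrite('pics/crop1.png',np.hstack([cv2.resize(a,(400,600*400//520 if 0 else 308)),cv2.resize(b,(400,308))]))
E
```

```text
chuck [ 507. -172.  117.] 0.8 536.0
spindle [489. 278.  80.] 2.4 562.0
collet [ 511. -269.  105.] 7.7 577.0
head [515. -65. 111.] 3.7 519.0
```

View pics/crop1.png

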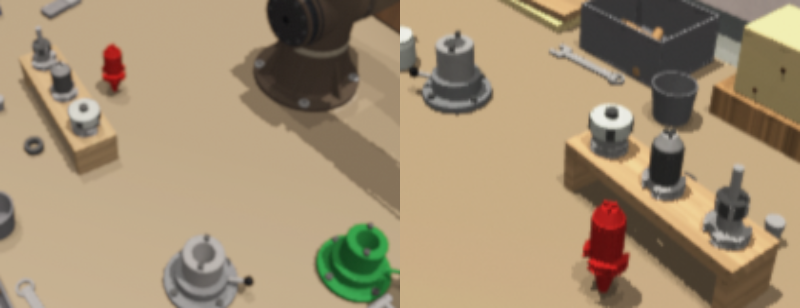

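The crop confirms the dark chuck in the middle of the rack and the grey spindle. Triangulated, the chuck comes out at z 117 (115 expected) and the holders are about 105 mm apart, as given. Next: wrist camera straight above each.

```bash
python3 - <<'E'
from h import *
for n,p in (('sp',(489,278,95)),('ch',(507,-172,115))):
    t=[p[0],p[1]+75,260 if n=='ch' else 230]
    bot.move_ptp(t,down(np.pi)); bot.pause(.2)
    im,pose=snap(f'pics/w_{n}.png'); np.savez(f'{n}.npz',p=pose[0],q=pose[1])
    s=bot.read_state();print(n,s['t'],pose[0].round(1),pose[1].round(3),np.round(s['joint_pos'],2),project('wrist',np.array(p,float),pose))
a=[cv2.imread(f'pics/w_{n}.png')[0:260,123:523] for n in('sp','ch')]
cv2.imwrite('pics/w1.png',np.hstack([cv2.resize(x,(400*1,260)) for x in a]))
E
```

```text
sp 2.025 [488.6 353.8 229.9] [ 0.708 -0.707 -0.     0.   ] [ 0.95  0.24 -0.15 -0.   -1.18 -0.95] (np.float64(323.2678535794698), np.float64(110.70640707635938))
ch 3.9333 [507.3 -96.3 259.8] [ 0.708 -0.707 -0.     0.   ] [ 0.19  0.07 -0.28 -0.   -1.22 -0.19] (np.float64(323.93487430061003), np.float64(110.87905477785532))
```

View pics/w1.png

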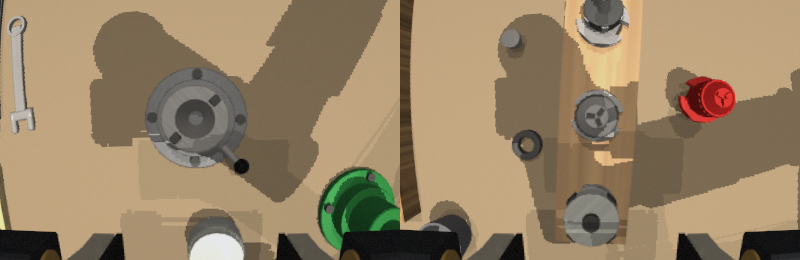

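```bash
python3 - <<'E'
from h import *
a=[cv2.imread(f'pics/w_{n}.png')[78:158,278:358] for n in('sp','ch')]
a=[np.clip(cv2.resize(x,(400,400),interpolation=cv2.INTER_CUBIC)*1.5,0,255).astype(np.uint8) for x in a]
cv2.imwrite('pics/w2.png',np.hstack(a))
E
```

```text
(no output)
```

View pics/w2.png

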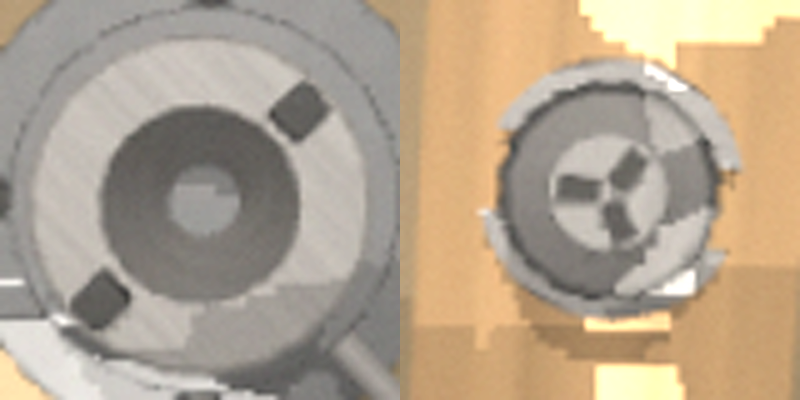

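```bash
python3 - <<'E'
from h import *
L=lambda n:(lambda d:(d['p'],d['q']))(np.load(n+'.npz'))
def W(n,u,v,z): return plane(ray('wrist',277.6+u/5,77.6+v/5,L(n)),z)
ang=lambda a,b:np.degrees(np.arctan2(*(b-a)[1::-1]))%180
print('face c',W('sp',199.5,204.5,95).round(1), 'width',np.linalg.norm(W('sp',32,204,95)-W('sp',367,204,95)))
a,b=W('sp',100,300,103),W('sp',298,110,103); print('dogs',((a+b)/2).round(1),np.linalg.norm(a-b),ang(a,b))
l,r=(W('ch',93,168,89),W('ch',330,210,89)); print('flange',((l+r)/2).round(1),W('ch',213,189,89).round(1),np.linalg.norm(l-r),ang(l,r))
print('slot w',np.linalg.norm(W('ch',100,125,89)-W('ch',87,212,89)))
print('sleeve',W('ch',209,190,139).round(1),'jaws',W('ch',208,190,150).round(1))
print('red',plane(ray('wrist',123+320,98,L('ch')),110).round())
# cross-check in fixed cameras
for p in ([0,0,0],):pass
for n,pt,px in (('chuck',W('ch',209,190,115),((260,164),(410,218))),('face',W('sp',199.5,204.5,95),((351,274),(298,160)))):
    print(n,[np.round(project(c,pt),1) for c in('scene','side')],px)
E
```

```text
face c [494.4 285.4  95. ] width 62.94938553106849
dogs [494.5 285.3 103. ] 50.34606557210425 44.12226717221424
flange [ 511.1 -167.5   89. ] [ 510.8 -167.4   89. ] 50.6477796808245 169.826823212795
slot w 18.714478054329074
sleeve [ 511.1 -167.6  139. ] jaws [ 511.2 -167.7  150. ]
red [ 385. -190.  110.]
chuck [array([259.4, 165.8]), array([409.5, 217.3])] ((260, 164), (410, 218))
face [array([351.8, 279.2]), array([298.2, 160.5])] ((351, 274), (298, 160))
```

Everything agrees: face width, dog spacing 50 mm, slot width 18.7 mm, and reprojection in the fixed views. Now the grasp and lift.

```bash
python3 - <<'E'
from h import *
q=down(np.pi); x,y=511.1,-167.6
bot.move_ptp([x,y,200],q)
bot.line_to([x,y,120],120); s=bot.read_state(); print(np.round(s['contact_force'],1))
bot.line_to([x,y,99],60); bot.pause(.2); s=bot.read_state(); print(np.round(s['tcp_pos'],1),np.round(s['contact_force'],1))
bot.move_gripper(30,30); s=bot.read_state(); print(s['t'],s['width'],np.round(s['contact_force'],1))
bot.line_to([x,y,125],40); s=bot.read_state(); print(np.round(s['contact_force'],1),s['width'])
bot.line_to([x,y,280],150); bot.pause(.2); s=bot.read_state(); print(s['t'],np.round(s['contact_force'],1),np.round(s['moment'],2),s['width'])
# stage above spindle
q2=down(np.pi+np.radians(44.12-169.83+180))
bot.move_ptp([494.4,285.4,280],q2); bot.pause(.2); s=bot.read_state(); print(s['t'],np.round(s['tcp_pos'],1),s['width'],np.round(s['joint_pos'],2))
im,pose=snap('pics/w_h.png'); sc=[bot.camera(n)[:,:,::-1] for n in('scene','side')]
a=cv2.resize(sc[0][190:310,270:430],(400,300)); b=cv2.resize(sc[1][80:200,220:380],(400,300))
w=cv2.resize(im[0:300],(640,300))
cv2.imwrite('pics/held.png',np.vstack([np.hstack([a,b]),cv2.copyMakeBorder(w,0,0,0,160,0)]))
E
```

```text
[ 0.5 -0.  -0.9]
[ 511.3 -167.7   99.2] [0.3 0.1 0.6]
6.7333 39.42165468763817 [-0.6  0.1  0.5]
[-0.  -0.1 -5.9] 39.54153402328246
8.9167 [-0.3  0.1 -6.2] [ 0.07 -0.07 -0.04] 39.502223676064744
10.775 [494.8 284.5 280.1] 39.48121413743044 [ 0.86  0.16 -0.14  0.   -1.28  0.08]
```

View pics/held.png

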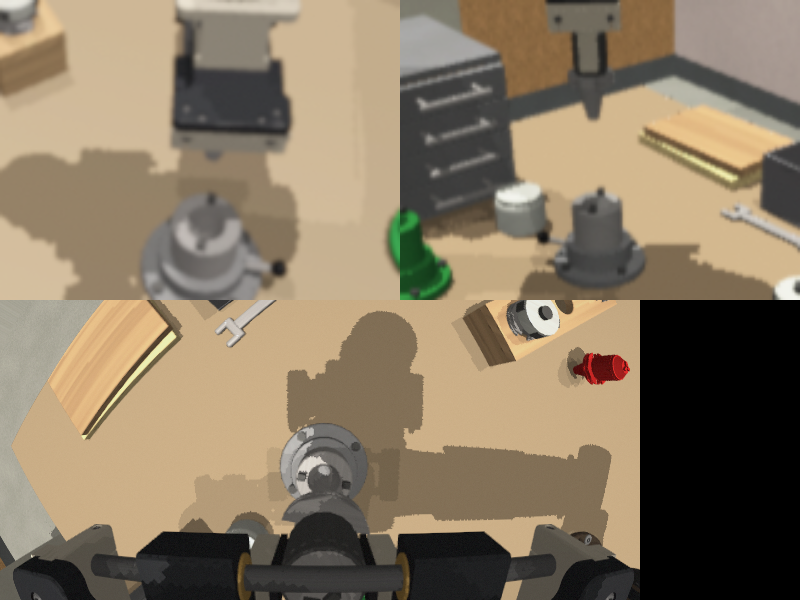

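The chuck is held (width 39.5 mm, weight 6 N) and hangs upright above the spindle. I'll lower it to just above the face and check the alignment from near.

```bash
python3 - <<'E'
from h import *
bot.line_to([494.4,285.4,180],120); bot.pause(.2); s=bot.read_state(); print(s['t'],np.round(s['tcp_pos'],2),np.round(s['contact_force'],1))
im,pose=snap('pics/w_n.png'); np.savez('n.npz',p=pose[0],q=pose[1])
sd=bot.camera('side')[:,:,::-1]; sc=bot.camera('scene')[:,:,::-1]
w=cv2.resize(im[120:270,243:403],(640,600),interpolation=cv2.INTER_CUBIC); w=np.clip(w*1.4,0,255).astype(np.uint8)
r=np.vstack([cv2.resize(x,(160,200)) for x in(sd[130:190,274:322],sc[225:305,319:383])]+[np.zeros((200,160,3),np.uint8)])
cv2.imwrite('pics/near.png',np.hstack([w,r]))
for h in(95,103):print(project('wrist',np.array([494.4,285.4,h]),pose))
E
```

```text
12.1083 [494.67 285.67 180.79] [ 0.4  0.7 -6.5]
(np.float64(324.74877024323), np.float64(204.7871488040521))
(np.float64(324.78888465068536), np.float64(207.71532990931914))
```

View pics/near.png

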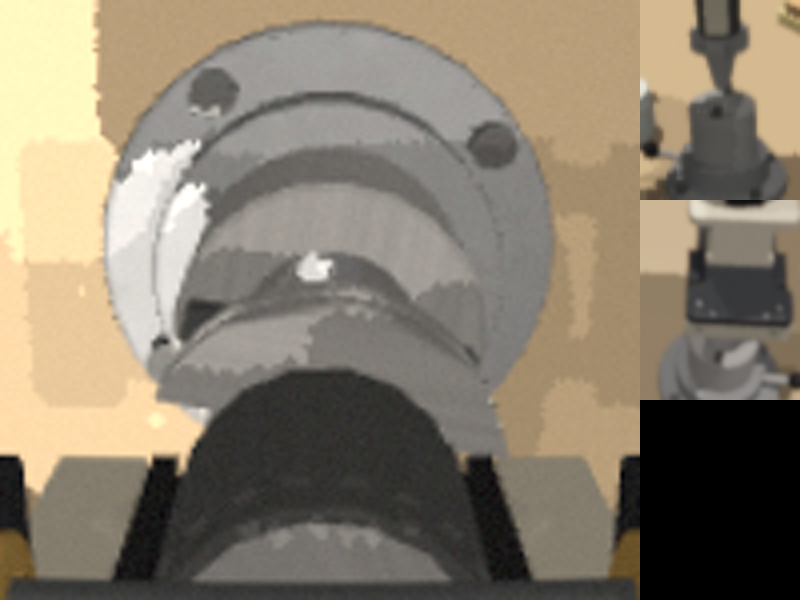

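Aligned: the face centre is predicted at column 325 and seen at about 326, the flange centre is at about 325, and the slot tilt matches the dogs. Lowering with force checks.

```bash
python3 - <<'E'
from h import *
for z,v in((150,80),(135,50),(130,30),(126,25),(123,20),(121,15)):
    bot.line_to([494.4,285.4,z],v); bot.pause(.1); s=bot.read_state(); f=s['contact_force']
    print(round(s['t'],2),np.round(s['tcp_pos'],2),np.round(f,1),np.round(s['moment'],2),round(s['width'],2))
    if np.hypot(*f[:2])>12 or f[2]>5: print('stop');break
im,pose=snap('pics/w_d.png'); sd=bot.camera('side')[:,:,::-1]
w=np.clip(cv2.resize(im[120:270,243:403],(640,600),interpolation=cv2.INTER_CUBIC)*1.4,0,255).astype(np.uint8)
cv2.imwrite('pics/d.png',np.hstack([w,cv2.resize(sd[110:200,274:298+24],(160,300))[0:300].repeat(2,0)]))
E
```

```text
12.88 [494.79 285.71 150.52] [ 0.  -0.2 -6.4] [ 0.05  0.03 -0.05] 39.48
13.43 [494.55 285.5  135.11] [ 0.9  0.1 -6.9] [ 0.05 -0.06  0.01] 38.84
13.85 [494.43 285.41 130.04] [ 0.  -0.6 -6.3] [ 0.01 -0.04  0.01] 39.49
14.26 [494.42 285.43 125.99] [ 0.1  1.2 -5.9] [ 0.04 -0.01  0.04] 39.4
14.66 [494.4  285.37 122.95] [ 0.6  0.5 -6.3] [ 0.06 -0.02 -0.03] 39.18
15.04 [494.41 285.37 120.97] [ 0.4  0.7 -6.4] [0.03 0.07 0.01] 39.3
```

View pics/d.png

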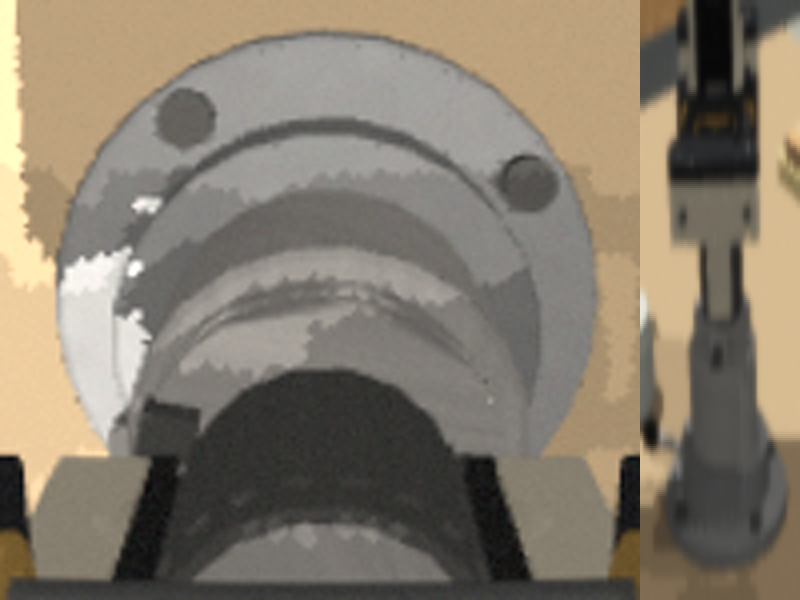

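The left dog, at (168,425), sits in the slot, with no contact force. I'll keep going down to touch, release, then withdraw.

```bash
python3 - <<'E'
from h import *
for z in np.arange(120.3,116.5,-.5):
    bot.line_to([494.4,285.4,z],10); bot.pause(.1); s=bot.read_state(); f=s['contact_force']
    print(round(s['t'],2),np.round(s['tcp_pos'],2),np.round(f,1))
    if f[2]>-2: break
bot.move_gripper(75); bot.pause(.2); s=bot.read_state(); print(s['width'],np.round(s['contact_force'],1))
bot.line_to([494.4,285.4,170],60); bot.move_ptp([494.4,360.4,230],down(np.pi)); bot.pause(.3)
im,pose=snap('pics/w_e.png'); np.savez('e.npz',p=pose[0],q=pose[1]); sd=bot.camera('side')[:,:,::-1]
print(bot.read_state()['t'],project('wrist',np.array([494.4,285.4,109]),pose),np.round(bot.read_state()['contact_force'],1))
w=np.clip(cv2.resize(im[68:168,268:368],(500,500),interpolation=cv2.INTER_CUBIC)*1.4,0,255).astype(np.uint8)
cv2.imwrite('pics/e.png',np.hstack([w,cv2.resize(sd[115:195,274:322],(300,500))]))
E
```

```text
15.49 [494.39 285.37 120.29] [-0.3  0.4 -6.3]
15.84 [494.39 285.39 119.79] [ 0.2  0.2 -7. ]
16.19 [494.41 285.41 119.3 ] [ 0.9  0.1 -6. ]
16.54 [494.51 285.45 119.01] [-0.8 -1.3 -4.1]
16.89 [494.52 285.45 118.98] [-5.2 -0.8  5.8]
74.9432136872761 [ 0.4 -0.1  0.6]
20.2583 (np.float64(323.6412652794236), np.float64(111.8614613142668)) [ 0.1 -1.2  0.5]
```

View pics/e.png

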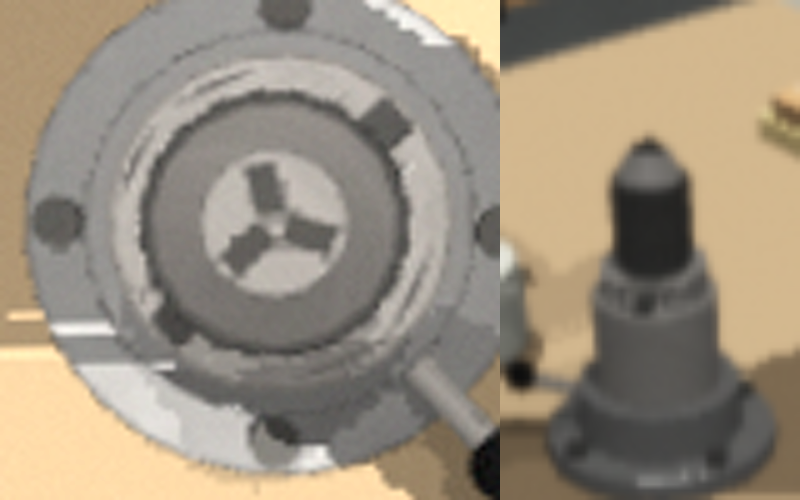

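The chuck stands upright on the spindle with both dogs, at (385,123) and (175,325) in the crop, inside the slots. It touched down at exactly the expected height (TCP 119.0). Handing in.

```bash
python3 -c "
from plant import bot
bot.close_job(); print(bot.read_state()['t'])"
```

```text
the job is handed in; nothing more can be done
the job is handed in; nothing more can be done
```

The drill chuck is seated in the grey spindle nose and the job is handed in. No verdict was reported.

I took the chuck from the middle hole of the rack, turned it 54° so its slots lined up with the dogs, and lowered it in the gripper. I let go only once the spindle face carried its weight.

- **Height:** touchdown was at TCP height 119.0 mm, against about 119 mm calculated for fully home.
- **Fit:** the last pictures show the chuck upright and centred, with both dogs in the slots.
- **Force and time:** the forces I read at each step never exceeded about 8 N. The clock stood at about 20 s of the 35 s allowed just before handing in.
- **Other holders:** the arm passed over the other two tool holders with ample height and no contact showed. I did not measure their positions again afterwards.
- **Disagreements:** my first rough fix on the spindle was about 9 mm off, at (489, 278) mm against (494, 285) mm from the wrist camera. I used the wrist camera's value. The face also measured 63 mm wide instead of 66 mm, which I put down to unclear edges. No check failed.

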